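# Cure a cemented lens with the UV torch

## Task

A freshly cemented lens waits in the curing box: flip the box's amber lid all the way up, lift the UV torch off its hook and hold it still for three seconds, pointing straight down over the middle of the lens with its window about 50 mm above the glass. Then hang the torch back on the same hook and shut the lid completely. Do not touch or shift the lens, and leave everything else on the bench and the rack where it is.

Things in the scene. Friction and masses are not known exactly. Their poses are not given: they have to be found in the camera images.
- torch: UV torch, 161 mm, 170 g, hanging by its loop on one of the hooks. Origin: centre of its window, the lower end; z up, against the beam. Head 36 mm across to z 28, barrel 26 to z 98, tail block 24 (x) by 28 (y) from z 98 to 124, then the loop. Grip block and loop foot (both 28 wide) across y at z 105-135, a finger on each side of the hook, which runs along x. It lights by itself off the hook
- torch_loop (a point): middle of the underside of the loop's top wire, 156 mm above the window; it rests on the hook. The loop is 5 mm wire in the torch's y-z plane, 28 mm wide outside, 18 mm inside; its opening is 32 mm high, from the tail block to this point
- rack: fixed steel tool rack: two posts at y +-135 mm and x +62 mm joined by a 10 mm cross bar at height 255 mm, with two hooks pointing to -x at y +-75 mm. Origin on the table under the middle of the two hanging places; z up. Feet reach from x -20 to +110 mm
- hook_left (a point): hanging place on top of the hook at rack y +75 mm, 258 mm above the table; axes as the rack's. Hook: 6 mm round bar, level along x from the cross bar at x +62 mm to x -17 mm, then bent up at 45 degrees to a tip at x -29 mm, top 9 mm above this point. To take a thing off, lift its loop 15 mm and draw it over 35 mm to -x, bar inside the loop; hang it back in reverse
- hook_right (a point): the same for the hook at rack y -75 mm
- curebox: fixed grey open box, 130 (x) by 150 (y) mm and 55 mm high, walls 5 mm, inner floor 5 mm above the table, with the lid on top. Origin: centre of its underside; z up; its front faces -x, the lid is hinged along the top of the +x wall
- lid (a joint): angle of the amber see-through lid (rad): 0 shut, grows as its front edge swings up and away to +x, 1.57 upright, stop at 1.85. Friction hinge: it stays where it is left; moving it takes up to 2.5 N at the tab. Lid 154 mm wide, 132 mm long, 4 mm thick, 180 g, plus the tab
- lid_hinge (a point): middle of the hinge line, 55 mm above the table, at box x +65 mm (level with the underside of the shut lid); fixed; axes as the box's, the hinge line runs along y
- lid_tab (a point): middle of the underside of the lid's black front tab (turns with the lid), 146 mm from the hinge line. The tab is 70 mm wide and 4 mm thick; when shut it sticks out 28 mm in front of the box, so that it can be lifted from below
- lens: cemented lens in a dark round cell, 66 mm across and 22 mm high with the glass, 150 g, lying loose on the box floor near its middle. Origin: centre of its underside; z up
- lens_top (a point): top of the glass, in the middle of the lens, 22 mm above its underside; z up
- blower: bystander: black rubber dust blower, 161 mm long, bulb 54 mm across, hanging nozzle down from the other hook by a like loop. Origin: its lower end, z up
- barrel: bystander: camera lens barrel, standing, 70 mm across, 90 mm high. Origin: centre of its underside
- jar: bystander: jar, 60 mm across, 80 mm high. Origin: centre of its underside
- driver: bystander: screwdriver, 180 mm long, lying along its x. Origin: underside, middle
There are look-alikes about, which are no part of the job. What is shaped like the curebox but pink is not meant.

How it is judged:
On the way, in this order (a step that is already met when the one before it is completed fails the run):
1. the lid is flipped up, past 80 degrees (value of joint lid above 1.4 rad), for 0.2 s.
2. the torch is held by the gripper, off its hook, more than 90 mm away from where it hung (distance of torch from where it was at the start of the episode above 0.09 m and contact force between the fingers and torch above 1 N), for 0.2 s.
3. the torch is held still (below 20 mm/s) for 2.5 s over the lens: window within 14 mm sideways of its middle, 30 to 75 mm above the glass, beam within 0.2 rad of straight down, lid still up (horizontal distance between torch and lens_top below 0.014 m and z of torch in the frame of lens_top between 0.03 and 0.075 m and angle between torch's own z axis and vertical below 0.2 rad and linear speed of torch below 0.02 m/s and contact force between the fingers and torch above 1 N and value of joint lid above 1.2 rad), for 2.5 s.
4. the torch hangs by its loop on its own hook again, let go (((x of torch_loop in the frame of hook_left between -0.022 and 0.06 m and y of torch_loop in the frame of hook_left between -0.012 and 0.012 m and z of torch_loop in the frame of hook_left between -0.008 and 0.008 m) or (x of torch_loop in the frame of hook_right between -0.022 and 0.06 m and y of torch_loop in the frame of hook_right between -0.012 and 0.012 m and z of torch_loop in the frame of hook_right between -0.008 and 0.008 m)) and distance of torch from where it was at the start of the episode below 0.06 m and angle between torch's own z axis and vertical below 0.2 rad and contact force between the fingers and torch below 0.1 N), for 0.3 s.
5. the lid is shut (value of joint lid below 0.05 rad), for 0.2 s.
At the end, for the whole second after the job is handed in: Lid shut (below 0.05 rad); torch let go, at rest, upright within 0.2 rad, hanging by its loop on its own hook (loop within 12 mm sideways and 8 mm in height of the bar's top); lens within 6 mm of its start, blower within 50 mm, barrel, jar and screwdriver within 30 mm (all of step 4 and value of joint lid below 0.05 rad and linear speed of torch below 0.1 m/s and distance of lens from where it was at the start of the episode below 0.006 m and distance of blower from where it was at the start of the episode below 0.05 m and distance of each of barrel, jar, driver from where it was at the start of the episode below 0.03 m); the robot touches nothing.
It fails at once if the lens is shifted more than 6 mm (distance of lens from where it was at the start of the episode above 0.006 m).
It fails at once if the torch or the fingers touch the lens (contact force between any of torch, the fingers and lens above 0.3 N).
It fails at once if the dust blower is knocked off its hook or moved more than 50 mm (distance of blower from where it was at the start of the episode above 0.05 m).
It fails at once if barrel, jar or screwdriver is moved more than 30 mm (distance of any of barrel, jar, driver from where it was at the start of the episode above 0.03 m).
It also fails if it takes over 72 s, if anything falls off the work surface, if the arm or the gripper's body presses on something with over 40 N, if the wrist force passes 120 N, or if a joint passes its speed limit or range.

## Robot

A 6-joint arm with a two-finger parallel gripper is mounted at the origin on the work surface. World frame = base frame: x ahead of the robot, y to its left, z up, the work surface at z = 0. Lengths are in m, angles in rad, forces in N, time in s.
With the tool pointing down it reaches from about 0.375 to 0.975 m from the base axis. Payload 3.8 kg.
Tool frame: the origin (TCP) lies at the very end of the fingers, on their centre line; the grasp point (between the pads) lies 19 mm behind it; z points along the fingers, y is the line along which they close (so a half turn about z gives the same grasp; the last joint's range is limited). The gripper opens to 85 mm and grips with 20 to 120 N. Pads are 22 mm wide; open, the fingers measure 114 mm over their backs; the gripper's body (76 mm by 85 mm) begins 54 mm behind the grasp point. The pads swing forward as they close: fully open they stand 13 mm farther back than shut.
Start: joints at [-1.22, 0.264, 1.604, -0, 1.274, -0.037], TCP at [0.255, -0.625, 0.231] pointing down, gripper open.
Joint ranges: [-2.63, 2.63], [-0.94, 2.18], [0.31, 2.57], [-1.31, 4.45], [0, 2.66], [-2.55, 2.55]. Speed limits (rad/s): [2.57, 2.57, 3.14, 3.14, 3.14, 3.14].

## Interface

Orientations are given as a rotation vector (axis times angle).
In Python, from workcell import bot, vision gives the robot as it stands. The module is installed in compiled form; this text tells all that it offers.
- The arm moves only by the tool play_rows, never from a script. Its argument "moves" is a list that holds one entry, the list of rows, each a list of 7 numbers: the turn, a rotation vector about the tool's x, y, z as a fraction of full scale, then the shift along the tool's x, y, z as a fraction of full scale, then the finger opening in mm, from 0 to 85.4. In form: [[[ax, ay, az, x, y, z, jaw], ...]]. A call has 1 to 5 rows; each row shifts and turns the commanded pose from where the row before left it, along the tool's axes as they then stand; what a row does not reach is not made up. Full scale, the value 1, is 0.1 m for a shift and 0.5 rad for a turn. A row lasts 1/12 s, in which the tool goes at most 41.7 mm and 7.16 degrees, less where a joint would pass 70% of its speed; a pose out of reach is approached as far as the arm can. A call with a number of a shift or a turn outside -1 to 1 is refused whole. A call with a gripper value outside its range is refused whole. The fingers move at their own pace and stop on an object; "newtons" is the grip in N (left out, the last holds). Time passes only in rows, so rows that do not move let the fingers close. It gives the time, the measured TCP pose, the force, the opening and the grip force at its end, in the units of the state.
- bot.read_state(): the state, without advancing time (a new reading comes with each control period).
- vision.read_camera(name): name is "scene" or "top" or "wrist"; returns a dict with "image" (400x640x3 uint8, red, green, blue), "depth" (400x640 float32, m along the optical axis (not along the pixel's ray), 0 where there is no reading), "K" (3x3 intrinsics, pixels), "R" (3x3) and "t" (3): a world point X has camera coordinates R X + t. Camera axes: x right, y down, z forward; pixel columns grow to the right and rows downward; lengths in m; the calibration is good to about 2 mm. A picture is of the moment at which its call begins.
- bot.finish_job(): hands the job in; it is judged then, once.
The state is a dict: "time": time; "q": joint angles; "joint_vel": joint speeds; "joint_torque": joint torques, N m; "tool_pos": TCP position; "tcp_rot": TCP orientation; "wrist_force": force on the tool from outside, world axes, zero at the start; "torque": the same for the moment, N m; "width": opening from 0.0 (shut) to 1.0 (fully open); "grip_force": force on a finger pad.
Only numpy, scipy, OpenCV 4.12 (cv2) and the standard library are available. Lean on these libraries where they do the work, as an engineer would, in place of code of your own. Each camera call takes 0.05 s, during which the arm holds its last target. There are 200 camera calls.

## Working session

There is one attempt and no reset: what is moved stays moved. The work goes in short steps, Python scripts to look and compute and a tool call to move; the robot and the scene stay as the last step left them, time stands still between calls to the robot, and variables do not carry over. Pictures are saved under pics/ and viewed, at most 10 in all, crops included, and the job is handed in when it is done.

Besides the shell and the picture viewer there is one more tool, called as name(argument=value, ...) on one line, values as JSON. play_rows: Moves the arm, as the interface text tells. Its arguments: {"type":"object","properties":{"moves":{"type":"array","items":{"type":"array","items":{"type":"array","items":{"type":"number"}}}},"newtons":{"type":"number"}},"required":["moves"]}

```bash
mkdir -p pics; cat > h.py <<'E'
import numpy as np,cv2,pickle
from workcell import bot,vision
from scipy.spatial.transform import Rotation as Ro
def cam(n,save=None):
    c=vision.read_camera(n)
    if save: cv2.imwrite('pics/%s.png'%save,c['image'][:,:,::-1])
    pickle.dump(c,open('pics/%s.pkl'%(save or n),'wb'))
    return c
def cloud(c):
    d=c['depth'];h,w=d.shape
    u,v=np.meshgrid(np.arange(w),np.arange(h))
    p=np.stack([(u-c['K'][0,2])/c['K'][0,0]*d,(v-c['K'][1,2])/c['K'][1,1]*d,d],-1)
    X=(p-c['t'])@c['R']
    X[d==0]=np.nan
    return X
def ray(c,u,v,z):
    r=c['R'].T@np.linalg.inv(c['K'])@np.array([u,v,1.]);o=-c['R'].T@c['t']
    return o+r*(z-o[2])/r[2]
E
python3 - <<'E'
from h import *
for n in('scene','top'):
    c=cam(n,n); print(n,c['K'][0],(-c['R'].T@c['t']).round(3),c['R'].round(2).tolist())
s=bot.read_state();print(s)
E
```

```text
scene [472.39317351   0.         319.17350138] [1.224 0.447 1.196] [[-0.61, 0.79, -0.01], [0.6, 0.46, -0.65], [-0.51, -0.41, -0.76]]
top [378.75938984   0.         326.68881654] [ 0.465 -0.094  1.186] [[-0.01, -1.0, 0.01], [-1.0, 0.01, -0.06], [0.06, -0.01, -1.0]]
{'time': 0.1, 'q': array([-1.21993184e+00,  2.64709035e-01,  1.60524232e+00, -1.95795980e-05,
        1.27370670e+00, -3.69207002e-02]), 'joint_vel': array([ 6.57872453e-05, -4.42251254e-04, -3.66697316e-03,  1.35982106e-03,
        1.77107010e-03, -1.57378267e-03]), 'joint_torque': array([-1.91995541e-04, -5.16707826e+01, -3.68588805e+01, -1.29112946e-04,
        6.25374276e-03, -1.04028743e-05]), 'tool_pos': array([ 0.25499454, -0.62426435,  0.23006285]), 'tcp_rot': array([-3.08072368e+00, -6.04938404e-01,  5.35869990e-04]), 'wrist_force': array([-0.2759673 ,  0.50883215,  0.81091018]), 'torque': array([-0.04023726,  0.03901633,  0.0139515 ]), 'grip_force': 0.0, 'width': 1.0023796310708275}
```

View pics/scene.png

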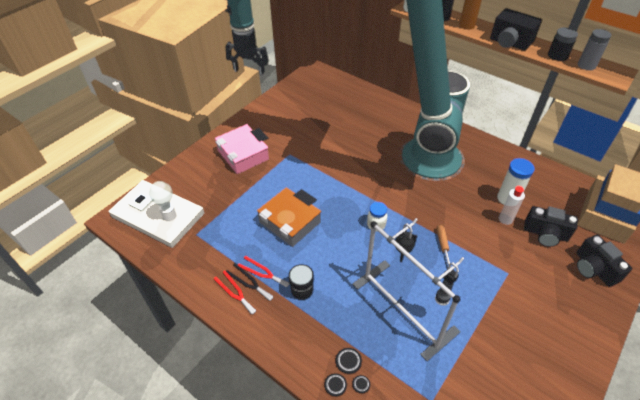

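View pics/top.png

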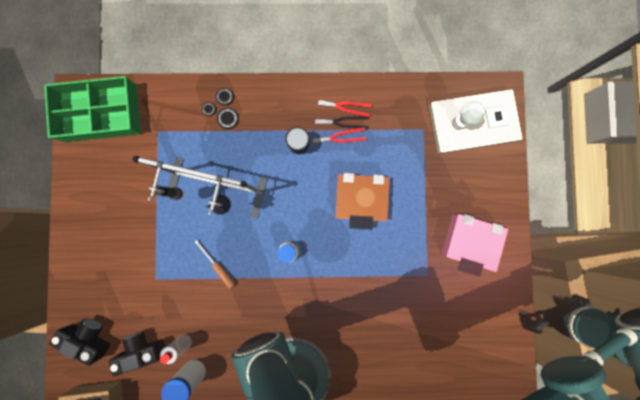

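The scene shows the amber box at (290,215), the pink look-alike at (243,147), and the rack around (420,270) with two hanging tools. In the top view the box is at (363,198), its tab at (361,222), the hooks at (155,185) and (215,200), the barrel at (298,140), the jar at (288,252) and the driver at (215,262).

```bash
python3 - <<'E'
from h import *
s=pickle.load(open('pics/scene.pkl','rb'));t=pickle.load(open('pics/top.pkl','rb'))
a=cv2.resize(s['image'][200:360,350:480],None,fx=3,fy=3,interpolation=2)
b=cv2.resize(t['image'][145:225,125:275],None,fx=2.67,fy=2.67,interpolation=2)
o=np.zeros((600,800,3),np.uint8);o[:480,:390]=a;o[:b.shape[0],395:395+b.shape[1]]=b
cv2.imwrite('pics/crop.png',o[:,:,::-1])
X=cloud(t);hsv=cv2.cvtColor(t['image'],cv2.COLOR_RGB2HSV)
m=cv2.inRange(hsv,(5,150,100),(20,255,255));m[:, :320]=0;m[:,400:]=0;m[:160]=0;m[240:]=0
k=m>0
print('lid z',np.nanpercentile(X[k][:,2],[5,50,95]),k.sum())
r=cv2.minAreaRect(np.argwhere(k)[:,::-1].astype(np.float32));print(r)
for p in cv2.boxPoints(r): print(ray(t,*p,.059).round(3))
# black tab
m2=cv2.inRange(hsv,(0,0,0),(180,255,60));m2[:,:340]=0;m2[:,385:]=0;m2[:212]=0;m2[232:]=0
r=cv2.minAreaRect(np.argwhere(m2>0)[:,::-1].astype(np.float32));print('tab',r,ray(t,*r[0],.059).round(3),np.nanmedian(X[m2>0][:,2]))
# white hinge blocks
for nm,uv in dict(barrel=(298,140),jar=(288,252),pinkbox=(478,240)).items(): print(nm,X[uv[1],uv[0]].round(3))
# rack points
k=(X[:,:,2]>.2)&(X[:,:,2]<.32);k[:,280:]=0;k[230:]=0
print('high pts',k.sum()); 
Y=X[k];print(np.nanpercentile(Y,[5,50,95],0).round(3))
Xs=cloud(s);k=(Xs[:,:,2]>.22)&(Xs[:,:,2]<.30)&(Xs[:,:,0]<.7)&(Xs[:,:,0]>.3);vv,uu=np.nonzero(k);print(k.sum(),uu.min(),uu.max(),vv.min(),vv.max())
for Q in(Y,Xs[k]):
    H,xe,ye=np.histogram2d(Q[:,0],Q[:,1],bins=[np.arange(.3,.7,.01),np.arange(0,.6,.01)])
    for i in range(len(H)-1,-1,-1):
        if H[i].sum(): print('%.2f'%xe[i],''.join('.' if h==0 else str(int(min(9,h))) for h in H[i][::-1]))
E
```

```text
lid z [0.05519083 0.05871989 0.0621441 ] 1433
((362.3287048339844, 197.254150390625), (48.72203826904297, 41.9945068359375), 3.012787342071533)
[ 0.482 -0.139  0.059]
[ 0.607 -0.148  0.059]
[ 0.598 -0.293  0.059]
[ 0.472 -0.284  0.059]
tab ((0.0, 0.0), (0.0, 0.0), 0.0) [1.153 0.876 0.059] nan
barrel [ 0.707 -0.027  0.091]
jar [0.382 0.005 0.081]
pinkbox [ 0.408 -0.56   0.057]
high pts 1137
[[0.502 0.107 0.208]
 [0.564 0.196 0.257]
 [0.622 0.351 0.263]]
3831 10 463 0 308
0.63 ......................57...................................
0.62 ......................9999611..............................
0.61 ......................2437999962...........................
0.60 ...........................199999962.......................
0.59 ............................9...45999963...................
0.58 ...........................38.......369999662..............
0.57 ...........................83...........2799986............
0.56 ..........................695.............49289999.........
0.55 .........................1999.............91...169.........
0.54 ..........................999......
[... 681 characters left out ...]
..........................29.....47999963.................
0.58 ...........................63.........36999954.............
0.57 ..........................19..............79999999.........
0.56 .........................1993.............81.11699.........
0.55 .........................7999.............8......1.........
0.54 .........................2791.............9................
0.53 ..........................92............179................
0.52 ..........................1.............999................
0.51 .......................................98992...............
0.50 .........................................9.................
0.49 ........................................17.................
  return np.nanmean(a, axis, out=out, keepdims=keepdims)
```

View pics/crop.png

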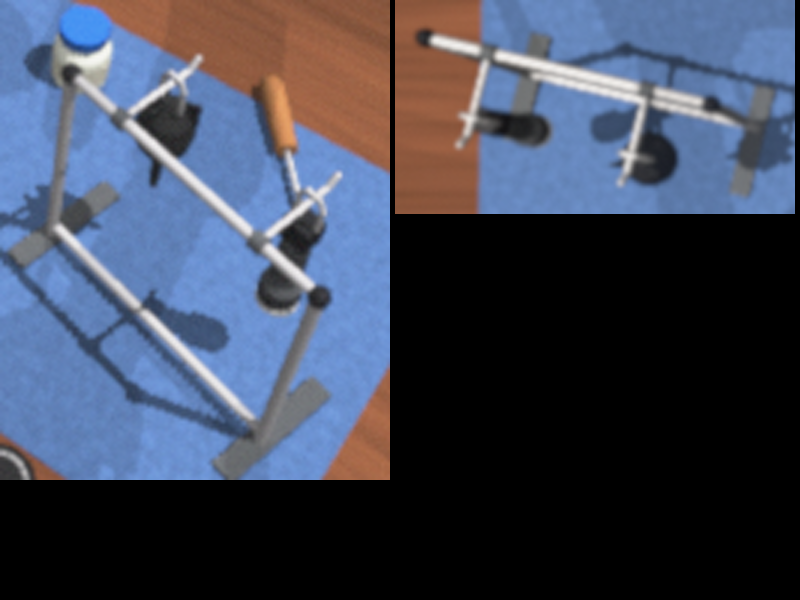

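Crops: the torch hangs on the hook at the image left of the top view (rack +y). The blower, with its round bulb, hangs on the other hook. Next I refine the tab, hook and loop positions from both views.

```bash
python3 - <<'E'
from h import *
s=pickle.load(open('pics/scene.pkl','rb'));t=pickle.load(open('pics/top.pkl','rb'))
Xt,Xs=cloud(t),cloud(s)
for n,c,X,(u0,u1,v0,v1) in(('top',t,Xt,(340,385,212,235)),('scene',s,Xs,(288,322,186,210))):
    g=c['image'].max(2);m=np.zeros_like(g);m[v0:v1,u0:u1]=(g[v0:v1,u0:u1]<90)*255
    cn=max(cv2.findContours(m,0,2)[0],key=cv2.contourArea);r=cv2.minAreaRect(cn)
    m=np.zeros_like(g);cv2.drawContours(m,[cn],-1,255,-1)
    print(n,'tab',r,'depth z',np.nanmedian(X[m>0][:,2]).round(4));print(ray(c,*r[0],.059).round(4),[ray(c,*p,.059)[:2].round(3).tolist() for p in cv2.boxPoints(r)])
# rack bar + hooks
for n,X in(('top',Xt),('scene',Xs)):
    P=X.reshape(-1,3);P=P[np.isfinite(P[:,0])]
    P=P[(P[:,2]>.235)&(P[:,2]<.275)&(P[:,0]>.45)&(P[:,0]<.66)&(P[:,1]>.08)&(P[:,1]<.42)]
    B=P[P[:,0]>.535+.25*(P[:,1]-0)+.002] 
    vx,vy,x0,y0=cv2.fitLine(B[:,:2].astype(np.float32),cv2.DIST_HUBER,0,.01,.01).ravel()
    if vy<0: vx,vy=-vx,-vy
    yaw=np.arctan2(-vx,vy);ex=np.array([np.cos(yaw),np.sin(yaw)]);ey=np.array([vx,vy])
    a=(P[:,:2]-[x0,y0])@ex;b=P[:,:2]@ey
    bb=b[abs(a)<.01];lo,hi=np.percentile(bb,[.5,99.5]);mid=(lo+hi)/2
    print(n,'yaw',yaw,'span',hi-lo,'z bar',np.percentile(P[abs(a)<.004][:,2],[50,90]).round(4))
    org=ex*(np.array([x0,y0])@ex-.062)+ey*mid
    print('origin(by posts)',org.round(4))
    for sg in(1,-1):
        k=(a<-.015)&(a>-.1)&(abs(b-mid-sg*.075)<.02)
        H=a[k]
        for lo_,hi_ in((-.04,-.02),(-.058,-.04),(-.068,-.058),(-.085,-.068),(-.095,-.085)):
            q=k&(a>lo_)&(a<=hi_);
            if q.sum(): print(sg,lo_,q.sum(),'b',np.median(b[q]-mid).round(4),'z',np.percentile(P[q][:,2],[10,50,90]).round(4), 'bspan',np.ptp(b[q]).round(3))
    for sg in(1,-1): print('hook',sg,(org+ey*sg*.075).round(4))
E
```

```text
top tab ((361.0, 222.5), (11.0, 22.0), 90.0) depth z 0.0593
[ 0.4644 -0.2108  0.059 ] [[0.481, -0.178], [0.48, -0.244], [0.448, -0.243], [0.448, -0.178]]
scene tab ((304.73077392578125, 197.1538543701172), (19.691856384277344, 8.320503234863281), 33.690067291259766) depth z 0.059
[ 0.4684 -0.2109  0.059 ] [[0.482, -0.243], [0.45, -0.25], [0.455, -0.179], [0.486, -0.173]]
top yaw -0.24373206 span 0.281799794465199 z bar [0.2597 0.2628]
origin(by posts) [0.5369 0.243 ]
1 -0.04 21 b 0.0753 z [0.255  0.2577 0.2596] bspan 0.007
1 -0.058 20 b 0.0759 z [0.2544 0.2572 0.2589] bspan 0.006
1 -0.068 33 b 0.0716 z [0.2454 0.2576 0.263 ] bspan 0.026
1 -0.085 19 b 0.0749 z [0.2547 0.2563 0.2593] bspan 0.006
1 -0.095 11 b 0.076 z [0.2601 0.2646 0.2664] bspan 0.005
-1 -0.04 20 b -0.0736 z [0.2554 0.2573 0.2589] bspan 0.005
-1 -0.058 18 b -0.0746 z [0.2546 0.2577 0.259 ] bspan 0.006
-1 -0.068 32 b -0.076 z [0.2469 0.2585 0.2634] bspan 0.025
-1 -0.085 19 b -0.0741 z [0.2554 0.2578 0.26  ] bspan 0.007
-1 -0.095 9 b -0.0744 z [0.2611 0.2652 0.2669] bspan 0.006
hook 1 [0.555  0.3158]
hook -1 [0.5188 0.1702]
scene yaw -0.24418828 span 0.28063639433425236 z bar [0.2587 0.2624]
origin(by posts) [0.5404 0.2461]
1 -0.04 20 b 0.0731 z [0.2551 0.2569 0.2596] bspan 0.006
1 -0.058 18 b 0.0732 z [0.2539 0.2567 0.2599] bspan 0.008
1 -0.068 52 b 0.0744 z [0.2406 0.2556 0.2624] bspan 0.028
1 -0.085 15 b 0.073 z [0.2549 0.2566 0.259 ] bspan 0.006
1 -0.095 11 b 0.0732 z [0.2598 0.266  0.2674] bspan 0.006
-1 -0.04 17 b -0.0767 z [0.2546 0.2571 0.2599] bspan 0.006
-1 -0.058 16 b -0.0763 z [0.2558 0.2568 0.2577] bspan 0.006
-1 -0.068 40 b -0.0726 z [0.2423 0.2563 0.2635] bspan 0.028
-1 -0.085 15 b -0.0763 z [0.2552 0.2583 0.2609] bspan 0.005
-1 -0.095 8 b -0.0768 z [0.2601 0.2632 0.2638] bspan 0.007
hook 1 [0.5586 0.3189]
hook -1 [0.5223 0.1733]
```

```bash
cat >> h.py <<'E'
def plan(pos,yaw,tilt=0):
    """tool y along -(local y) of a frame with this yaw, pointing down; tilt: about tool y. print needed turn and shift in units"""
    s=bot.read_state();R=Ro.from_rotvec(s['tcp_rot']).as_matrix()
    T=Ro.from_euler('z',yaw).as_matrix()@np.diag([1,-1,-1.])@Ro.from_rotvec([0,tilt,0]).as_matrix()
    dr=Ro.from_matrix(R.T@T).as_rotvec()
    d=np.array(pos)-s['tool_pos']
    print('t',s['time'],'pos',s['tool_pos'].round(4),'turn',(dr/.5).round(3),'shift(new axes)',(T.T@d/.1).round(3),'shift(old)',(R.T@d/.1).round(3),'F',s['wrist_force'].round(2),'w',round(s['width'],3),s['grip_force'])
E
python3 -c "
from h import *
plan([.464,-.211,.17],-.07)"
```

```text
t 0.1 pos [ 0.255  -0.6243  0.2301] turn [-0.004  0.001  0.916] shift(new axes) [ 1.796 -4.269  0.601] shift(old) [ 3.498 -3.034  0.607] F [-0.28  0.51  0.81] w 1.002 0.0
```

play_rows(moves=[[[0, 0, 0.2, 0, 0, 0, 85], [0, 0, 0.2, 0, 0, 0, 85], [0, 0, 0.2, 0, 0, 0, 85], [0, 0, 0.2, 0, 0, 0, 85], [0, 0, 0.116, 0, 0, 0, 85]]])

```text
time: 0.52
tool_pos: [0.2551, -0.6245, 0.2305]
tcp_rot: [-3.138, 0.118, 0.001]
wrist_force: [-0.0, -0.1, -0.3]
width: 0.988
grip_force: 0.0
```

play_rows(moves=[[[0, 0, 0, 0.1, -0.2, 0.04, 85], [0, 0, 0, 0.12, -0.29, 0.04, 85], [0, 0, 0, 0.12, -0.29, 0.04, 85], [0, 0, 0, 0.12, -0.29, 0.04, 85], [0, 0, 0, 0.12, -0.29, 0.04, 85]]])

```text
time: 0.93
tool_pos: [0.3227, -0.4917, 0.2103]
tcp_rot: [-3.138, 0.111, 0.001]
wrist_force: [1.4, -0.8, 0.4]
width: 0.995
grip_force: 0.0
```

play_rows(moves=[[[0, 0, 0, 0.12, -0.29, 0.04, 85], [0, 0, 0, 0.12, -0.29, 0.04, 85], [0, 0, 0, 0.12, -0.29, 0.04, 85], [0, 0, 0, 0.12, -0.29, 0.04, 85], [0, 0, 0, 0.12, -0.29, 0.04, 85]]])

```text
time: 1.35
tool_pos: [0.3928, -0.3511, 0.1907]
tcp_rot: [-3.139, 0.111, 0.001]
wrist_force: [0.6, -0.5, 0.1]
width: 0.998
grip_force: 0.0
```

play_rows(moves=[[[0, 0, 0, 0.12, -0.29, 0.04, 85], [0, 0, 0, 0.12, -0.29, 0.04, 85], [0, 0, 0, 0.12, -0.29, 0.04, 85], [0, 0, 0, 0.12, -0.29, 0.04, 85], [0, 0, 0, 0.1, -0.15, 0.03, 85]]])

```text
time: 1.77
tool_pos: [0.4597, -0.2231, 0.1714]
tcp_rot: [-3.138, 0.108, 0.002]
wrist_force: [0.1, -0.1, -0.6]
width: 0.995
grip_force: 0.0
```

```bash
python3 - <<'E'
from h import *
plan([.464,-.211,.17],-.07)
c=cam('wrist','w1');X=cloud(c)
print((-c['R'].T@c['t']).round(3))
hsv=cv2.cvtColor(c['image'],cv2.COLOR_RGB2HSV)
k=(X[:,:,2]>.05)&(X[:,:,2]<.066)
P=X[k];print(k.sum(),np.percentile(P,[1,50,99],0).round(3))
g=(c['image'].max(2)<80)&k
m=g.astype(np.uint8)*255
cn=max(cv2.findContours(m,0,2)[0],key=cv2.contourArea);m[:]=0;cv2.drawContours(m,[cn],-1,255,-1)
Q=X[m>0];Q=Q[np.isfinite(Q[:,0])];r=cv2.minAreaRect(Q[:,:2].astype(np.float32));print('tab',r,np.median(Q[:,2]),cv2.minAreaRect(cn))
E
```

```text
t 1.7667 pos [ 0.4597 -0.2231  0.1714] turn [-0.003  0.002  0.002] shift(new axes) [ 0.034 -0.123  0.014] shift(old) [ 0.035 -0.123  0.014] F [ 0.09 -0.13 -0.59] w 0.995 0.0
[ 0.533 -0.229  0.313]
43679 [[ 0.334 -0.512  0.052]
 [ 0.532 -0.224  0.058]
 [ 0.605 -0.009  0.061]]
tab ((0.46788468956947327, -0.21193476021289825), (0.06719856709241867, 0.037808291614055634), 86.20286560058594) 0.058762531591763936 ((303.0, 185.0), (42.0, 78.0), 90.0)
```

View pics/w1.png

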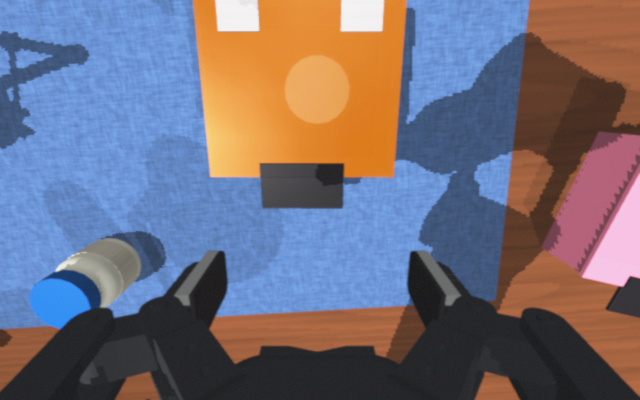

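The wrist view shows the tab at (302,186) with its edges parallel to the image, so the box yaw is about -0.07. The lens shows through the lid at (317,90), the jar is at (90,280), and the fingers are open below. I'll align and descend over the tab.

play_rows(moves=[[[0, 0, 0, 0.05, -0.116, 0.1, 85], [0, 0, 0, 0, 0, 0.25, 85], [0, 0, 0, 0, 0, 0.25, 85], [0, 0, 0, 0, 0, 0.25, 85], [0, 0, 0, 0, 0, 0.1, 85]]])

```text
time: 2.23
tool_pos: [0.4626, -0.2137, 0.0731]
tcp_rot: [-3.137, 0.111, 0.009]
wrist_force: [-1.4, -0.0, 0.2]
width: 0.993
grip_force: 0.0
```

```bash
python3 - <<'E'
from h import *
plan([.465,-.2115,.03],-.07)
c=pickle.load(open('pics/w1.pkl','rb'))
for p in((261,163),(343,163),(302,208),(210,177),(395,177)): print(p,ray(c,*p,.059).round(4))
print('lens thru lid',ray(c,317,90,.027))
E
```

```text
t 2.2333 pos [ 0.4626 -0.2137  0.0731] turn [-0.005  0.012 -0.001] shift(new axes) [ 0.023 -0.024  0.431] shift(old) [ 0.025 -0.023  0.431] F [-1.44 -0.02  0.2 ] w 0.993 0.0
(261, 163) [ 0.4893 -0.1793  0.059 ]
(343, 163) [ 0.4846 -0.2471  0.059 ]
(302, 208) [ 0.4477 -0.21    0.059 ]
(210, 177) [ 0.4804 -0.1352  0.059 ]
(395, 177) [ 0.4698 -0.2901  0.059 ]
lens thru lid [ 0.54438763 -0.22956596  0.027     ]
```

play_rows(moves=[[[0, 0, 0, -0.02, -0.01, 0.2, 85], [0, 0, 0, 0, 0, 0.2, 85], [0, 0, 0, 0, 0, 0.03, 85], [0, 0, 0, 0, 0, 0, 65], [0, 0, 0, 0, 0, 0, 65]]], newtons=40)

```text
time: 2.65
tool_pos: [0.4619, -0.2101, 0.0347]
tcp_rot: [-3.131, 0.115, 0.008]
wrist_force: [-4.8, 12.5, 1.3]
width: 0.803
grip_force: 44.7
```

play_rows(moves=[[[0, 0, 0, 0, 0, 0, 60], [0, 0, 0, 0, 0, 0, 60], [0, 0, 0, 0, 0, 0, 60], [0, 0, 0, 0, 0, 0, 60], [0, 0, 0, 0, 0, 0, 60]]])

```text
time: 3.07
tool_pos: [0.4619, -0.2101, 0.0347]
tcp_rot: [-3.132, 0.114, 0.007]
wrist_force: [-2.4, 11.8, 3.4]
width: 0.801
grip_force: 44.6
```

play_rows(moves=[[[0, 0, 0, 0.004, 0, -0.109, 60], [0, 0, 0, 0.012, 0, -0.108, 60], [0, 0, 0, 0.021, 0, -0.106, 60], [0, 0, 0, 0.028, 0, -0.105, 60], [0, 0, 0, 0.036, 0, -0.103, 60]]])

```text
time: 3.48
tool_pos: [0.4734, -0.211, 0.0876]
tcp_rot: [-3.133, 0.113, 0.002]
wrist_force: [5.3, 10.4, -7.9]
width: 0.802
grip_force: 49.6
```

play_rows(moves=[[[0, 0, 0, 0.043, 0, -0.1, 60], [0, 0, 0, 0.051, 0, -0.096, 60], [0, 0, 0, 0.058, 0, -0.092, 60], [0, 0, 0, 0.065, 0, -0.087, 60], [0, 0, 0, 0.071, 0, -0.082, 60]]])

```text
time: 3.9
tool_pos: [0.4985, -0.2127, 0.1316]
tcp_rot: [-3.132, 0.111, 0.015]
wrist_force: [-4.4, 8.1, -6.2]
width: 0.801
grip_force: 63.7
```

```bash
cat >> h.py <<'E'
def lid(n='scene'):
    """lid angle from amber points of the depth cloud, in the box frame about the hinge"""
    c=cam(n);X=cloud(c);hsv=cv2.cvtColor(c['image'],cv2.COLOR_RGB2HSV)
    k=(cv2.inRange(hsv,(3,120,60),(22,255,255))>0)
    e=np.array([np.cos(-.07),np.sin(-.07)]);h=np.array([.609,-.221])
    a=(X[:,:,:2]-h)@e;b=(X[:,:,:2]-h)@[-e[1],e[0]];z=X[:,:,2]-.057
    k&=(abs(b)<.08)&(np.hypot(a,z)<.17)&(np.hypot(a,z)>.06)&(z>-.01)
    th=np.arctan2(z[k],-a[k]);print('lid',n,k.sum(),np.percentile(th,[10,50,90]).round(3) if k.sum() else None)
E
python3 -c "
from h import *
lid();lid('top');plan([.5,-.21,.13],-.07)"
```

```text
lid scene 948 [0.703 0.741 0.779]
lid top 202 [0.72  0.741 0.759]
t 4.0 pos [ 0.5    -0.2128  0.1331] turn [-0.014  0.015 -0.001] shift(new axes) [-0.002 -0.028  0.031] shift(old) [-0.002 -0.028  0.031] F [-4.67 11.28 -0.39] w 0.801 64.72952172160149
```

play_rows(moves=[[[0, 0, 0, 0, 0, 0, 85], [0, 0, 0, 0, 0, 0, 85], [0, 0, 0, 0, 0, 0, 85], [0, 0, 0, -0.15, 0, 0, 85], [0, 0, 0, -0.25, 0, 0, 85]]])

```text
time: 4.42
tool_pos: [0.4652, -0.2152, 0.1351]
tcp_rot: [3.137, -0.109, 0.008]
wrist_force: [-0.7, 0.1, -0.8]
width: 0.995
grip_force: 0.0
```

play_rows(moves=[[[0, 0, 0, -0.2, 0, 0, 20], [0, 0, 0, 0, 0, -0.1, 0], [0, 0, 0, 0, 0, 0, 0], [0, 0, 0, 0, 0, 0, 0], [0, 0, 0, 0, 0, 0, 0]]])

```text
time: 4.83
tool_pos: [0.4441, -0.2132, 0.1443]
tcp_rot: [3.138, -0.11, 0.004]
wrist_force: [-0.3, -0.1, 0.0]
width: 0.298
grip_force: 0.0
```

play_rows(moves=[[[0, 0, 0, 0.15, 0, 0, 0], [0, 0, 0, 0.15, 0, -0.02, 0], [0, 0, 0, 0.15, 0, -0.02, 0], [0, 0, 0, 0.15, 0, -0.04, 0], [0, 0, 0, 0.15, 0, -0.04, 0]]])

```text
time: 5.25
tool_pos: [0.5168, -0.2176, 0.1552]
tcp_rot: [-3.139, 0.109, 0.007]
wrist_force: [-21.8, 2.7, 33.2]
width: -0.0
grip_force: 1.0
```

```bash
python3 -c "
from h import *
lid();plan([.608,-.221,.165],-.07)"
```

```text
lid scene 867 [1.033 1.065 1.098]
t 5.3 pos [ 0.5207 -0.2183  0.1575] turn [ 0.001 -0.003  0.001] shift(new axes) [ 0.873 -0.034 -0.075] shift(old) [ 0.873 -0.034 -0.074] F [-1.5   0.69  4.73] w -0.003 1.1677242396399379
```

play_rows(moves=[[[0, 0, 0, 0.09, 0, -0.02, 0], [0, 0, 0, 0.09, 0, -0.02, 0], [0, 0, 0, 0.09, 0, -0.02, 0], [0, 0, 0, 0.09, 0, -0.02, 0], [0, 0, 0, 0.09, 0, 0, 0]]])

```text
time: 5.72
tool_pos: [0.5677, -0.2219, 0.1728]
tcp_rot: [3.137, -0.11, 0.018]
wrist_force: [-8.8, 6.6, 39.9]
width: 0.001
grip_force: 4.9
```

play_rows(moves=[[[0, 0, 0, 0.09, 0, 0, 0], [0, 0, 0, 0.09, 0, 0, 0], [0, 0, 0, 0.09, 0, 0, 0], [0, 0, 0, 0.09, 0, 0, 0], [0, 0, 0, 0.04, 0, 0, 0]]])

```text
time: 6.13
tool_pos: [0.605, -0.2242, 0.1654]
tcp_rot: [3.138, -0.109, 0.006]
wrist_force: [-2.4, 0.1, 1.2]
width: 0.001
grip_force: 0.9
```

```bash
python3 -c "
from h import *
lid();plan([.608,-.221,.165],-.07)"
```

```text
lid scene 326 [1.663 1.681 1.702]
t 6.1833 pos [ 0.6043 -0.2238  0.1638] turn [ 0.001 -0.004  0.001] shift(new axes) [ 0.035 -0.031 -0.012] shift(old) [ 0.035 -0.031 -0.012] F [0.22 0.15 0.06] w 0.001 0.0
```

play_rows(moves=[[[0, 0, 0, -0.25, 0, 0, 0], [0, 0, 0, -0.3, 0, 0, 0], [0, 0, 0, -0.3, 0, -0.3, 30], [0, 0, 0, -0.25, 0, -0.3, 30], [0, 0, 0, -0.15, 0, -0.2, 85]]])

```text
time: 6.6
tool_pos: [0.4756, -0.2144, 0.2427]
tcp_rot: [-3.139, 0.11, 0.004]
wrist_force: [0.5, -0.5, 0.6]
width: 0.418
grip_force: 0.0
```

play_rows(moves=[[[0, 0, 0, 0, 0, 0, 85], [0, 0, 0, 0, 0, 0, 85]]])

```text
time: 6.77
tool_pos: [0.4782, -0.2152, 0.2433]
tcp_rot: [3.139, -0.111, 0.004]
wrist_force: [0.2, -0.1, -0.6]
width: 0.708
grip_force: 0.0
```

```bash
python3 - <<'E'
from h import *
plan([.555,.31,.34],-.244)
c=cam('wrist','w2');t=cam('top','t2');s=cam('scene','s2')
o=np.zeros((500,800,3),np.uint8);o[:250,:400]=cv2.resize(c['image'],(400,250));
o[:250,400:]=cv2.resize(s['image'][150:275,200:400],(400,250));o[250:,:400]=cv2.resize(t['image'][140:265,300:500],(400,250))
cv2.imwrite('pics/c2.png',o[:,:,::-1])
E
```

```text
t 6.7667 pos [ 0.4782 -0.2152  0.2433] turn [ 0.001 -0.005  0.346] shift(new axes) [-0.523 -5.282 -0.967] shift(old) [ 0.397 -5.292 -0.97 ] F [ 0.16 -0.08 -0.6 ] w 0.708 0.0
```

View pics/c2.png

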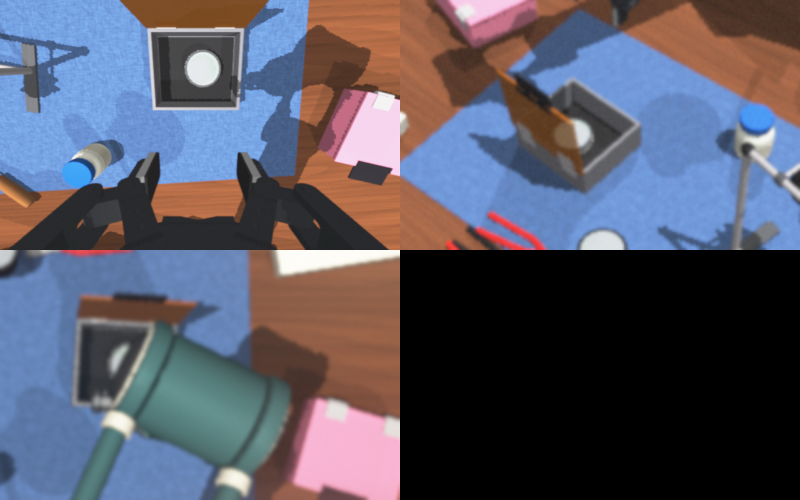

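Lid upright; the white lens glass is visible in the wrist view at about (324,110) full-frame, and the pink box is untouched. Next I compute the lens position and move over the rack.

play_rows(moves=[[[0, 0, 0.17, 0, 0, -0.2, 85], [0, 0, 0.176, 0, 0, -0.27, 85], [0, 0, 0, -0.02, -0.2, -0.27, 85], [0, 0, 0, -0.03, -0.29, -0.23, 85], [0, 0, 0, -0.03, -0.29, 0, 85]]])

```text
time: 7.33
tool_pos: [0.4916, -0.1375, 0.3435]
tcp_rot: [3.117, -0.384, 0.009]
wrist_force: [1.1, -0.2, -0.2]
width: 0.995
grip_force: 0.0
```

play_rows(moves=[[[0, 0, 0, -0.03, -0.29, 0, 85], [0, 0, 0, -0.03, -0.29, 0, 85], [0, 0, 0, -0.03, -0.29, 0, 85], [0, 0, 0, -0.03, -0.29, 0, 85], [0, 0, 0, -0.03, -0.29, 0, 85]]])

```text
time: 7.75
tool_pos: [0.5095, 0.0089, 0.3374]
tcp_rot: [3.118, -0.38, -0.005]
wrist_force: [0.2, 0.1, 0.6]
width: 0.991
grip_force: 0.0
```

play_rows(moves=[[[0, 0, 0, -0.03, -0.29, 0, 85], [0, 0, 0, -0.03, -0.29, 0, 85], [0, 0, 0, -0.03, -0.29, 0, 85], [0, 0, 0, -0.03, -0.29, 0, 85], [0, 0, 0, -0.03, -0.29, 0, 85]]])

```text
time: 8.17
tool_pos: [0.5297, 0.1533, 0.3371]
tcp_rot: [3.117, -0.38, -0.006]
wrist_force: [0.7, -0.1, 0.8]
width: 0.993
grip_force: 0.0
```

```bash
python3 - <<'E'
from h import *
plan([.5567,.3167,.34],-.244)
def lens(c,u0,u1,v0,v1,n):
    im=c['image'];g=np.zeros(im.shape[:2],np.uint8);sub=im[v0:v1,u0:u1]
    g[v0:v1,u0:u1]=(sub.min(2)>150)*255
    cn=max(cv2.findContours(g,0,2)[0],key=cv2.contourArea);e=cv2.minAreaRect(cn);X=cloud(c)
    mm=np.zeros_like(g);cv2.drawContours(mm,[cn],-1,1,-1)
    print(n,e,'z',np.nanmedian(X[mm>0][:,2]).round(4),'ray',ray(c,*e[0],.027).round(4),'cloud',np.nanmedian(X[mm>0],0).round(4))
lens(pickle.load(open('pics/w2.pkl','rb')),290,365,75,150,'w2')
t=cam('top','t3');lens(t,345,385,180,215,'top')
s=pickle.load(open('pics/s2.pkl','rb'));X=cloud(s)
c=cam('wrist','w3')
E
```

```text
t 8.1667 pos [0.5297 0.1533 0.3371] turn [0.003 0.007 0.003] shift(new axes) [-0.132 -1.651 -0.029] shift(old) [-0.13  -1.651 -0.032] F [ 0.7  -0.15  0.77] w 0.993 0.0
w2 ((323.5, 110.0), (54.0, 53.0), 90.0) z 0.0238 ray [ 0.5449 -0.2283  0.027 ] cloud [ 0.5455 -0.2291  0.0238]
top ((365.0, 197.0), (18.0, 18.0), 90.0) z 0.0238 ray [ 0.5424 -0.2277  0.027 ] cloud [ 0.5426 -0.2281  0.0238]
```

View pics/w3.png

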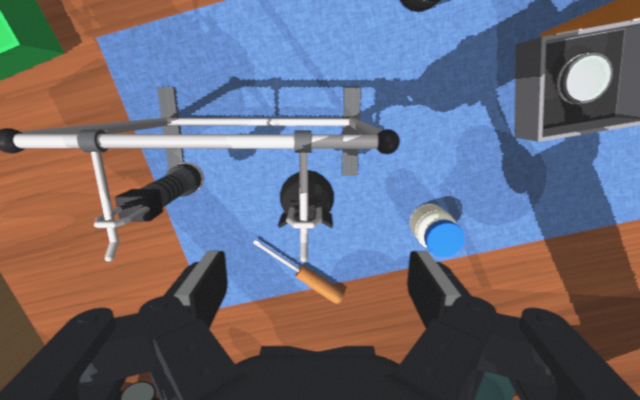

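The wrist view shows the torch loop on the left hook at (104,224), the blower loop at (303,222), the jar at (440,230) and the driver at (300,270). The bar is level in the image, so the yaw fits.

play_rows(moves=[[[0, 0, 0, -0.03, -0.3, 0, 85], [0, 0, 0, -0.03, -0.35, 0, 85], [0, 0, 0, -0.03, -0.35, 0, 85], [0, 0, 0, -0.02, -0.35, 0, 85], [0, 0, 0, -0.02, -0.3, 0, 85]]])

```text
time: 8.68
tool_pos: [0.557, 0.3164, 0.3372]
tcp_rot: [3.117, -0.38, -0.004]
wrist_force: [-0.9, -0.3, 0.7]
width: 0.991
grip_force: 0.0
```

play_rows(moves=[[[0, 0, 0, 0, 0, 0, 85], [0, 0, 0, 0, 0, 0, 85]]])

```text
time: 8.85
tool_pos: [0.5567, 0.3156, 0.3368]
tcp_rot: [3.116, -0.377, -0.005]
wrist_force: [0.3, 0.0, -0.6]
width: 0.997
grip_force: 0.0
```

```bash
python3 - <<'E'
from h import *
plan([.5567,.3167,.28],-.244)
c=cam('wrist','w4');X=cloud(c);P=X.reshape(-1,3);P=P[np.isfinite(P[:,0])]
ex=np.array([np.cos(-.244),np.sin(-.244)]);ey=np.array([-ex[1],ex[0]])
h=np.array([.5567,.3167]);a=(P[:,:2]-h)@ex;b=(P[:,:2]-h)@ey;z=P[:,2]
k=(z>.245)&(z<.275)&(abs(b)<.02)
for l in np.arange(-.036,.06,.006):
    q=k&(a>l)&(a<=l+.006)
    if q.sum():print('%.3f'%l,q.sum(),'b',np.percentile(b[q],[2,50,98]).round(4),'z',np.percentile(z[q],[50,95]).round(4))
q=(z>.245)&(z<.275)&(abs(b)<.02)&(abs(b)>.0065)&(abs(a)<.03);print('loop arms a',np.percentile(a[q],[5,50,95]).round(4),'b',b[q&(b>0)].mean(),b[q&(b<0)].mean(),np.percentile(b[q],[1,99]))
q=(z>.2)&(z<.232)&(abs(b)<.03)&(abs(a)<.04);print('block',q.sum(),np.percentile(a[q],[5,50,95]).round(4),np.percentile(b[q],[2,50,98]).round(4),np.percentile(z[q],[50,95]))
q=(z>.24)&(z<.27)&(a>.05)&(a<.08)&(abs(b)<.06);print('bar a',np.percentile(a[q],[5,50,95]))
E
```

```text
t 8.85 pos [0.5567 0.3156 0.3368] turn [0.006 0.006 0.007] shift(new axes) [-0.002 -0.01   0.568] shift(old) [-0.001 -0.012  0.568] F [ 0.32  0.05 -0.61] w 0.997 0.0
-0.030 64 b [-0.003  -0.0004  0.0023] z [0.2649 0.2665]
-0.024 84 b [-0.003  -0.0007  0.0024] z [0.2599 0.2637]
-0.018 58 b [-0.003   0.      0.0024] z [0.2567 0.2583]
-0.012 56 b [-0.003   0.      0.0023] z [0.2567 0.2581]
-0.006 210 b [-0.0137 -0.0007  0.013 ] z [0.2605 0.2627]
-0.000 134 b [-0.0124  0.      0.0124] z [0.2566 0.2613]
0.006 62 b [-0.0029 -0.0003  0.0023] z [0.2567 0.2579]
0.012 63 b [-0.0029 -0.0007  0.0023] z [0.2569 0.2581]
0.018 60 b [-0.0029 -0.0007  0.0023] z [0.2567 0.2583]
0.024 66 b [-0.0028  0.0001  0.0023] z [0.2571 0.2579]
0.030 65 b [-0.0028 -0.0006  0.0023] z [0.2569 0.258 ]
0.036 65 b [-0.0028 -0.0006  0.0023] z [0.257  0.2579]
0.042 70 b [-0.0028  0.0001  0.0022] z [0.2569 0.258 ]
0.048 82 b [-0.0051  0.0001  0.0053] z [0.2575 0.2593]
0.054 433 b [-0.019   0.0001  0.019 ] z [0.2593 0.2627]
loop arms a [-0.003  -0.0005  0.0005] b 0.00986702399020175 -0.010083803933433177 [-0.0138849   0.01321063]
block 600 [-0.0085  0.0044  0.0101] [-0.0133 -0.004   0.0129] [0.22474708 0.22640051]
bar a [0.05520243 0.06044504 0.06511535]
```

View pics/w4.png

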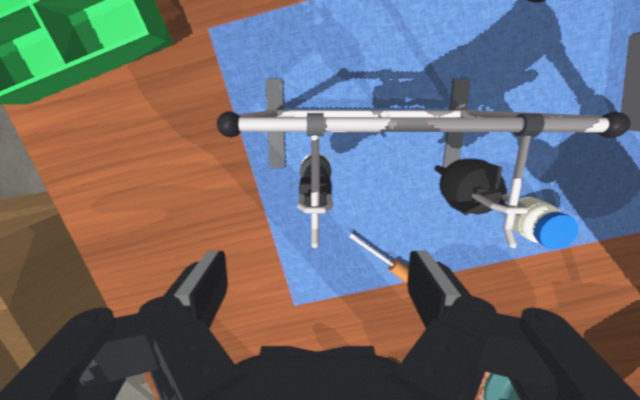

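The hook and loop are centred at (316,208), with the blower at (470,187). The loop position agrees within 1 mm of my estimate. I descend and grip.

play_rows(moves=[[[0, 0, 0, -0.01, -0.01, 0.25, 85], [0, 0, 0, 0, 0, 0.3, 85], [0, 0, 0, 0, 0, 0.3, 85], [0, 0, 0, 0, 0, 0.25, 85], [0, 0, 0, 0, 0, 0.2, 85]]])

```text
time: 9.32
tool_pos: [0.5551, 0.3133, 0.2064]
tcp_rot: [3.115, -0.383, -0.004]
wrist_force: [-0.2, -0.7, -0.1]
width: 0.994
grip_force: 0.0
```

play_rows(moves=[[[0, 0, 0, 0, 0, 0.02, 85], [0, 0, 0, 0, 0, 0, 40], [0, 0, 0, 0, 0, 0, 34], [0, 0, 0, 0, 0, 0, 30], [0, 0, 0, 0, 0, 0, 26]]], newtons=40)

```text
time: 9.73
tool_pos: [0.5574, 0.3162, 0.21]
tcp_rot: [-3.116, 0.381, -0.005]
wrist_force: [-0.5, -0.6, -0.3]
width: 0.449
grip_force: 0.0
```

play_rows(moves=[[[0, 0, 0, 0, 0, 0, 15], [0, 0, 0, 0, 0, 0, 15], [0, 0, 0, 0, 0, 0, 15], [0, 0, 0, 0, 0, 0, 15], [0, 0, 0, 0, 0, 0, 15]]])

```text
time: 10.15
tool_pos: [0.5571, 0.3165, 0.2095]
tcp_rot: [-3.117, 0.381, -0.004]
wrist_force: [0.6, -0.9, 5.6]
width: 0.321
grip_force: 43.2
```

```bash
python3 - <<'E'
from h import *
plan([.5567,.3167,.205],-.244)
E
```

```text
t 10.15 pos [0.5571 0.3165 0.2095] turn [-0.004 -0.005  0.002] shift(new axes) [-0.005 -0.001  0.045] shift(old) [-0.005 -0.001  0.045] F [ 0.6  -0.85  5.58] w 0.321 43.173155933618546
```

play_rows(moves=[[[0, 0, 0, 0, 0, -0.05, 15], [0, 0, 0, 0, 0, -0.06, 15], [0, 0, 0, 0, 0, -0.05, 15], [0, 0, 0, 0, 0, 0, 15]]])

```text
time: 10.48
tool_pos: [0.5565, 0.3162, 0.2246]
tcp_rot: [-3.118, 0.381, -0.002]
wrist_force: [-0.2, 0.4, -0.7]
width: 0.32
grip_force: 42.3
```

```bash
python3 - <<'E'
from h import *
plan([.5571,.3165,.2245],-.244)
E
```

```text
t 10.4833 pos [0.5565 0.3162 0.2246] turn [-0.002 -0.002  0.002] shift(new axes) [ 0.005 -0.004  0.001] shift(old) [ 0.005 -0.004  0.001] F [-0.19  0.36 -0.74] w 0.32 42.27351263165474
```

play_rows(moves=[[[0, 0, 0, -0.07, 0, 0, 15], [0, 0, 0, -0.12, 0, 0, 15], [0, 0, 0, -0.12, 0, 0, 15], [0, 0, 0, -0.12, 0, 0, 15], [0, 0, 0, -0.09, 0, 0, 15]]])

```text
time: 10.9
tool_pos: [0.5034, 0.3288, 0.2231]
tcp_rot: [3.118, -0.38, -0.002]
wrist_force: [-0.3, 0.1, -2.0]
width: 0.316
grip_force: 42.3
```

```bash
python3 - <<'E'
from h import *
plan([.43,.30,.30],-.244)
E
```

```text
t 10.9 pos [0.5034 0.3288 0.2231] turn [0.001 0.002 0.003] shift(new axes) [-0.643  0.456 -0.769] shift(old) [-0.644  0.456 -0.768] F [-0.29  0.08 -2.01] w 0.316 42.25662589073181
```

play_rows(moves=[[[0, 0, 0, -0.15, 0.08, -0.15, 15], [0, 0, 0, -0.17, 0.12, -0.2, 15], [0, 0, 0, -0.17, 0.12, -0.2, 15], [0, 0, 0, -0.15, 0.13, -0.2, 15], [0, 0, 0, 0.06, 0.25, 0, 15]]])

```text
time: 11.32
tool_pos: [0.4308, 0.2775, 0.3035]
tcp_rot: [-3.113, 0.374, -0.007]
wrist_force: [0.9, 0.3, -0.1]
width: 0.315
grip_force: 42.3
```

play_rows(moves=[[[0, 0, 0, 0.06, 0.25, 0, 15], [0, 0, 0, 0.06, 0.25, 0, 15], [0, 0, 0, 0.06, 0.25, 0, 15], [0, 0, 0, 0.06, 0.25, 0, 15], [0, 0, 0, 0.06, 0.25, 0, 15]]])

```text
time: 11.73
tool_pos: [0.4304, 0.1452, 0.2985]
tcp_rot: [-3.118, 0.379, -0.001]
wrist_force: [0.6, 0.5, -2.0]
width: 0.322
grip_force: 42.2
```

play_rows(moves=[[[0, 0, 0, 0.06, 0.25, 0, 15], [0, 0, 0, 0.06, 0.25, 0, 15], [0, 0, 0, 0.06, 0.25, 0, 15], [0, 0, 0, 0.06, 0.25, 0, 15], [0, 0, 0, 0.06, 0.25, 0, 15]]])

```text
time: 12.15
tool_pos: [0.4296, 0.0167, 0.2985]
tcp_rot: [-3.118, 0.38, -0.001]
wrist_force: [0.4, 0.1, -1.5]
width: 0.322
grip_force: 42.2
```

play_rows(moves=[[[0, 0, 0, 0.06, 0.25, 0, 15], [0, 0, 0, 0.06, 0.25, 0, 15], [0, 0, 0, 0.18, 0.18, 0, 15], [0, 0, 0, 0.19, 0.18, 0, 15], [0, 0, 0, 0.19, 0.18, 0, 15]]])

```text
time: 12.57
tool_pos: [0.4712, -0.1005, 0.2987]
tcp_rot: [-3.118, 0.381, -0.002]
wrist_force: [-0.2, 1.3, -2.1]
width: 0.32
grip_force: 42.3
```

play_rows(moves=[[[0, 0, 0, 0.19, 0.18, 0, 15], [0, 0, 0, 0.19, 0.18, 0, 15], [0, 0, 0, 0.19, 0.18, 0, 15], [0, 0, 0, 0.19, 0.18, 0, 15], [0, 0, 0, 0.1, 0.1, 0, 15]]])

```text
time: 12.98
tool_pos: [0.536, -0.2016, 0.2983]
tcp_rot: [3.118, -0.382, 0.001]
wrist_force: [-0.4, 0.4, -2.1]
width: 0.315
grip_force: 42.3
```

```bash
python3 - <<'E'
from h import *
plan([.5437,-.228,.185],-.244)
c=cam('scene','s5');t=cam('top','t5')
o=np.concatenate([cv2.resize(c['image'][110:260,180:380],(533,400)),cv2.resize(t['image'][140:265,330:410],(256,400))],1)
cv2.imwrite('pics/c5.png',o[:,:,::-1])
E
```

```text
t 12.9833 pos [ 0.536  -0.2016  0.2983] turn [ 0.001 -0.001  0.   ] shift(new axes) [0.139 0.237 1.133] shift(old) [0.138 0.236 1.133] F [-0.44  0.37 -2.13] w 0.315 42.25510597229004
```

View pics/c5.png

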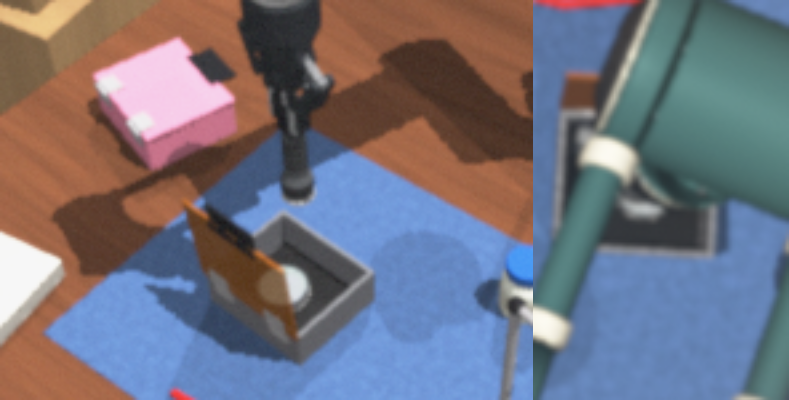

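The torch hangs straight in the gripper, window end at crop (298,197), with the lid still up and the lens visible through it. I descend over the lens.

play_rows(moves=[[[0, 0, 0, 0.08, 0.12, 0, 15], [0, 0, 0, 0.07, 0.115, 0.1, 15], [0, 0, 0, 0, 0, 0.2, 15], [0, 0, 0, 0, 0, 0.2, 15], [0, 0, 0, 0, 0, 0.2, 15]]])

```text
time: 13.5
tool_pos: [0.5439, -0.2268, 0.2274]
tcp_rot: [3.118, -0.381, 0.001]
wrist_force: [-0.8, 0.3, -1.8]
width: 0.319
grip_force: 42.2
```

play_rows(moves=[[[0, 0, 0, 0, 0, 0.18, 15], [0, 0, 0, 0, 0, 0.15, 15], [0, 0, 0, 0, 0, 0.1, 15], [0, 0, 0, 0, 0, 0, 15], [0, 0, 0, 0, 0, 0, 15]]])

```text
time: 13.92
tool_pos: [0.5436, -0.2264, 0.1849]
tcp_rot: [-3.118, 0.381, 0.002]
wrist_force: [-0.3, -1.3, -1.3]
width: 0.32
grip_force: 42.2
```

```bash
python3 - <<'E'
from h import *
plan([.5447,-.228,.185],-.244)
c=cam('scene','s6');X=cloud(c);P=X.reshape(-1,3);P=P[np.isfinite(P[:,0])]
q=np.hypot(P[:,0]-.5437,P[:,1]+.228)<.03
for z in np.arange(.02,.2,.01):
    k=q&(P[:,2]>z)&(P[:,2]<z+.01)
    if k.sum()>3:print('%.2f'%z,k.sum(),np.median(P[k],0).round(3))
E
```

```text
t 13.9167 pos [ 0.5436 -0.2264  0.1849] turn [-0.     0.003  0.002] shift(new axes) [ 0.014  0.013 -0.001] shift(old) [ 0.014  0.013 -0.001] F [-0.35 -1.3  -1.32] w 0.32 42.2046223282814
0.02 64 [ 0.533 -0.218  0.024]
0.07 7 [ 0.549 -0.209  0.078]
0.08 23 [ 0.555 -0.214  0.083]
0.09 26 [ 0.554 -0.215  0.094]
0.10 44 [ 0.552 -0.216  0.106]
0.11 26 [ 0.549 -0.216  0.114]
0.12 18 [ 0.55  -0.216  0.127]
0.13 19 [ 0.551 -0.218  0.136]
0.14 19 [ 0.55  -0.216  0.143]
0.15 23 [ 0.551 -0.219  0.155]
0.16 17 [ 0.55  -0.216  0.165]
0.17 14 [ 0.552 -0.219  0.174]
0.18 17 [ 0.553 -0.231  0.186]
0.19 31 [ 0.551 -0.227  0.196]
```

play_rows(moves=[[[0, 0, 0, 0, 0, 0, 15], [0, 0, 0, 0, 0, 0, 15], [0, 0, 0, 0, 0, 0, 15], [0, 0, 0, 0, 0, 0, 15], [0, 0, 0, 0, 0, 0, 15]]])

```text
time: 14.38
tool_pos: [0.5444, -0.2268, 0.1861]
tcp_rot: [3.118, -0.381, 0.001]
wrist_force: [0.5, -0.5, -0.9]
width: 0.313
grip_force: 42.2
```

play_rows(moves=[[[0, 0, 0, 0, 0, 0, 15], [0, 0, 0, 0, 0, 0, 15], [0, 0, 0, 0, 0, 0, 15], [0, 0, 0, 0, 0, 0, 15], [0, 0, 0, 0, 0, 0, 15]]])

```text
time: 14.8
tool_pos: [0.5441, -0.2267, 0.1855]
tcp_rot: [-3.118, 0.381, 0.0]
wrist_force: [0.6, -0.0, -2.4]
width: 0.318
grip_force: 42.2
```

play_rows(moves=[[[0, 0, 0, 0, 0, 0, 15], [0, 0, 0, 0, 0, 0, 15], [0, 0, 0, 0, 0, 0, 15], [0, 0, 0, 0, 0, 0, 15], [0, 0, 0, 0, 0, 0, 15]]])

```text
time: 15.22
tool_pos: [0.5441, -0.2267, 0.1855]
tcp_rot: [3.118, -0.381, -0.0]
wrist_force: [-0.1, -0.4, -2.1]
width: 0.318
grip_force: 42.2
```

play_rows(moves=[[[0, 0, 0, 0, 0, 0, 15], [0, 0, 0, 0, 0, 0, 15], [0, 0, 0, 0, 0, 0, 15], [0, 0, 0, 0, 0, 0, 15], [0, 0, 0, 0, 0, 0, 15]]])

```text
time: 15.63
tool_pos: [0.5441, -0.2266, 0.1855]
tcp_rot: [-3.118, 0.381, 0.0]
wrist_force: [-0.6, 0.2, -1.4]
width: 0.316
grip_force: 42.2
```

play_rows(moves=[[[0, 0, 0, 0, 0, 0, 15], [0, 0, 0, 0, 0, 0, 15], [0, 0, 0, 0, 0, 0, 15], [0, 0, 0, 0, 0, 0, 15], [0, 0, 0, 0, 0, 0, 15]]])

```text
time: 16.05
tool_pos: [0.5441, -0.2266, 0.1855]
tcp_rot: [3.118, -0.381, -0.0]
wrist_force: [1.1, 0.5, -1.5]
width: 0.323
grip_force: 42.2
```

play_rows(moves=[[[0, 0, 0, 0, 0, 0, 15], [0, 0, 0, 0, 0, 0, 15], [0, 0, 0, 0, 0, 0, 15], [0, 0, 0, 0, 0, 0, 15], [0, 0, 0, 0, 0, 0, 15]]])

```text
time: 16.47
tool_pos: [0.5441, -0.2266, 0.1856]
tcp_rot: [-3.118, 0.381, -0.0]
wrist_force: [0.5, -0.3, -2.5]
width: 0.32
grip_force: 42.2
```

play_rows(moves=[[[0, 0, 0, 0, 0, 0, 15], [0, 0, 0, 0, 0, 0, 15], [0, 0, 0, 0, 0, 0, 15], [0, 0, 0, 0, 0, 0, 15], [0, 0, 0, 0, 0, 0, 15]]])

```text
time: 16.88
tool_pos: [0.5441, -0.2266, 0.1855]
tcp_rot: [-3.118, 0.381, 0.0]
wrist_force: [-0.1, -0.7, -1.8]
width: 0.318
grip_force: 42.2
```

play_rows(moves=[[[0, 0, 0, 0, 0, 0, 15], [0, 0, 0, 0, 0, 0, 15], [0, 0, 0, 0, 0, 0, 15], [0, 0, 0, 0, 0, 0, 15], [0, 0, 0, 0, 0, 0, 15]]])

```text
time: 17.3
tool_pos: [0.5441, -0.2266, 0.1855]
tcp_rot: [-3.118, 0.381, 0.0]
wrist_force: [0.1, 1.0, -2.2]
width: 0.314
grip_force: 42.2
```

play_rows(moves=[[[0, 0, 0, 0, 0, -0.2, 15], [0, 0, 0, 0, 0, -0.3, 15], [0, 0, 0, 0, 0, -0.3, 15], [0, 0, 0, 0, 0, -0.35, 15], [0, 0, 0, -0.19, -0.18, 0, 15]]])

```text
time: 17.72
tool_pos: [0.5351, -0.2088, 0.3094]
tcp_rot: [3.112, -0.383, 0.023]
wrist_force: [1.9, -0.6, 0.5]
width: 0.321
grip_force: 42.3
```

play_rows(moves=[[[0, 0, 0, -0.19, -0.18, 0, 15], [0, 0, 0, -0.19, -0.18, 0, 15], [0, 0, 0, -0.19, -0.18, 0, 15], [0, 0, 0, -0.19, -0.18, 0, 15], [0, 0, 0, -0.19, -0.18, 0, 15]]])

```text
time: 18.13
tool_pos: [0.4586, -0.0935, 0.3006]
tcp_rot: [-3.118, 0.382, -0.0]
wrist_force: [-0.6, 0.5, -2.1]
width: 0.313
grip_force: 42.2
```

play_rows(moves=[[[0, 0, 0, -0.19, -0.18, 0, 15], [0, 0, 0, -0.19, -0.18, 0, 15], [0, 0, 0, -0.06, -0.25, 0, 15], [0, 0, 0, -0.06, -0.25, 0, 15], [0, 0, 0, -0.06, -0.25, 0, 15]]])

```text
time: 18.55
tool_pos: [0.4314, 0.0278, 0.3009]
tcp_rot: [-3.118, 0.382, -0.002]
wrist_force: [0.8, 1.3, -0.6]
width: 0.318
grip_force: 42.3
```

play_rows(moves=[[[0, 0, 0, -0.06, -0.25, 0, 15], [0, 0, 0, -0.06, -0.25, 0, 15], [0, 0, 0, -0.06, -0.25, 0, 15], [0, 0, 0, -0.06, -0.25, 0, 15], [0, 0, 0, -0.06, -0.25, 0, 15]]])

```text
time: 18.97
tool_pos: [0.4326, 0.1567, 0.3008]
tcp_rot: [-3.118, 0.381, -0.001]
wrist_force: [0.3, -0.0, -2.0]
width: 0.317
grip_force: 42.3
```

play_rows(moves=[[[0, 0, 0, -0.06, -0.25, 0, 15], [0, 0, 0, -0.06, -0.25, 0, 15], [0, 0, 0, -0.06, -0.25, 0, 15], [0, 0, 0, -0.06, -0.25, 0, 15], [0, 0, 0, -0.06, -0.25, 0, 15]]])

```text
time: 19.38
tool_pos: [0.4336, 0.2852, 0.3007]
tcp_rot: [-3.118, 0.381, -0.001]
wrist_force: [1.2, -0.9, -1.9]
width: 0.318
grip_force: 42.3
```

```bash
python3 - <<'E'
from h import *
plan([.5015,.3299,.2245],-.244)
E
```

```text
t 19.3833 pos [0.4336 0.2852 0.3007] turn [-0.    -0.001  0.002] shift(new axes) [ 0.551 -0.597  0.762] shift(old) [ 0.552 -0.597  0.762] F [ 1.22 -0.85 -1.92] w 0.318 42.251535058021545
```

play_rows(moves=[[[0, 0, 0, 0.05, -0.2, 0, 15], [0, 0, 0, 0.05, -0.25, 0.16, 15], [0, 0, 0, 0.1, -0.13, 0.2, 15], [0, 0, 0, 0.1, 0, 0.2, 15], [0, 0, 0, 0, 0, 0.2, 15]]])

```text
time: 19.8
tool_pos: [0.4785, 0.3338, 0.2238]
tcp_rot: [-3.118, 0.38, -0.003]
wrist_force: [-0.1, 0.6, -1.4]
width: 0.314
grip_force: 42.2
```

play_rows(moves=[[[0, 0, 0, 0, 0, 0, 15], [0, 0, 0, 0, 0, 0, 15], [0, 0, 0, 0, 0, 0, 15]]])

```text
time: 20.05
tool_pos: [0.4772, 0.3332, 0.2257]
tcp_rot: [-3.118, 0.381, -0.001]
wrist_force: [-0.3, -0.2, -0.5]
width: 0.32
grip_force: 42.2
```

```bash
python3 - <<'E'
from h import *
plan([.5571,.3165,.2245],-.244)
c=cam('wrist','w7');X=cloud(c);P=X.reshape(-1,3);P=P[np.isfinite(P[:,0])]
ex=np.array([np.cos(-.244),np.sin(-.244)]);ey=np.array([-ex[1],ex[0]])
h=np.array([.5567,.3167]);a=(P[:,:2]-h)@ex;b=(P[:,:2]-h)@ey;z=P[:,2]
for l in np.arange(-.1,.05,.006):
    q=(z>.245)&(z<.29)&(abs(b)<.02)&(a>l)&(a<=l+.006)
    if q.sum():print('%.3f'%l,q.sum(),'b',np.percentile(b[q],[2,50,98]).round(4),'z',np.percentile(z[q],[50,95]).round(4))
E
```

```text
t 20.05 pos [0.4772 0.3332 0.2257] turn [-0.002 -0.002  0.001] shift(new axes) [ 0.816 -0.031  0.012] shift(old) [ 0.816 -0.03   0.012] F [-0.3  -0.17 -0.55] w 0.32 42.15341091156006
-0.094 112 b [-0.0193  0.0096  0.0116] z [0.2627 0.2765]
-0.088 913 b [-0.0191 -0.0044  0.0114] z [0.2723 0.2781]
-0.082 1515 b [-0.019  -0.0037  0.0113] z [0.2652 0.2769]
-0.076 723 b [-0.0198  0.0104  0.0195] z [0.2594 0.2686]
-0.070 1268 b [-0.0198  0.0141  0.0197] z [0.2745 0.2835]
-0.034 96 b [-0.003  -0.0005  0.0021] z [0.2656 0.2669]
-0.028 348 b [-0.0033 -0.0006  0.0024] z [0.2639 0.2665]
-0.022 317 b [-0.0033 -0.0005  0.0024] z [0.258  0.2612]
-0.016 302 b [-0.0033 -0.0005  0.0024] z [0.2569 0.2582]
-0.010 308 b [-0.0033 -0.0006  0.0023] z [0.2569 0.258 ]
-0.004 347 b [-0.0033 -0.0004  0.0025] z [0.2568 0.2582]
0.002 350 b [-0.0033 -0.0006  0.0024] z [0.2568 0.2581]
0.008 365 b [-0.0033 -0.0004  0.0023] z [0.2568 0.2583]
0.014 403 b [-0.0033 -0.0005  0.0025] z [0.2568 0.2581]
0.020 259 b [-0.0033 -0.0005  0.0024] z [0.2569 0.2581]
```

play_rows(moves=[[[0, 0, 0, 0.03, -0.03, 0, 15], [0, 0, 0, 0.1, 0, 0, 15], [0, 0, 0, 0.11, 0, 0, 15], [0, 0, 0, 0.12, 0, 0, 15], [0, 0, 0, 0.12, 0, 0, 15]]])

```text
time: 20.52
tool_pos: [0.5259, 0.324, 0.225]
tcp_rot: [-3.118, 0.381, -0.002]
wrist_force: [-0.1, 0.5, -1.6]
width: 0.318
grip_force: 42.3
```

play_rows(moves=[[[0, 0, 0, 0.12, 0, 0, 15], [0, 0, 0, 0.12, 0, 0, 15], [0, 0, 0, 0.09, 0, 0, 15], [0, 0, 0, 0, 0, 0, 15], [0, 0, 0, 0, 0, 0, 15]]])

```text
time: 20.93
tool_pos: [0.5567, 0.316, 0.2242]
tcp_rot: [3.118, -0.383, -0.001]
wrist_force: [0.3, 0.1, -1.3]
width: 0.317
grip_force: 42.2
```

```bash
python3 - <<'E'
from h import *
plan([.5571,.3165,.2095],-.244)
E
```

```text
t 20.9333 pos [0.5567 0.316  0.2242] turn [ 0.001  0.002 -0.001] shift(new axes) [ 0.003 -0.006  0.147] shift(old) [ 0.003 -0.006  0.147] F [ 0.3   0.12 -1.33] w 0.317 42.245268523693085
```

play_rows(moves=[[[0, 0, 0, 0, 0, 0.05, 15], [0, 0, 0, 0, 0, 0.05, 15], [0, 0, 0, 0, 0, 0.045, 15], [0, 0, 0, 0, 0, 0, 15], [0, 0, 0, 0, 0, 0, 15]]])

```text
time: 21.35
tool_pos: [0.5556, 0.3166, 0.21]
tcp_rot: [3.118, -0.38, -0.001]
wrist_force: [-0.9, -0.3, -0.1]
width: 0.316
grip_force: 42.5
```

play_rows(moves=[[[0, 0, 0, 0, 0, 0, 30], [0, 0, 0, 0, 0, 0, 36], [0, 0, 0, 0, 0, 0, 50], [0, 0, 0, 0, 0, 0, 85], [0, 0, 0, 0, 0, 0, 85]]])

```text
time: 21.77
tool_pos: [0.5563, 0.3164, 0.2101]
tcp_rot: [-3.118, 0.381, -0.0]
wrist_force: [0.2, 0.5, -0.2]
width: 0.826
grip_force: 0.0
```

play_rows(moves=[[[0, 0, 0, 0, 0, 0, 85], [0, 0, 0, 0, 0, -0.1, 85], [0, 0, 0, 0, 0, -0.2, 85], [0, 0, 0, 0, 0, -0.3, 85], [0, 0, 0, 0, 0, -0.3, 85]]])

```text
time: 22.18
tool_pos: [0.5556, 0.316, 0.3005]
tcp_rot: [3.117, -0.381, -0.003]
wrist_force: [0.9, 0.6, 0.7]
width: 0.992
grip_force: 0.0
```

play_rows(moves=[[[0, 0, 0, 0, 0, -0.3, 85], [0, 0, 0, 0, 0, -0.1, 85], [0, 0, 0, 0, 0, 0, 85], [0, 0, 0, 0, 0, 0, 85], [0, 0, 0, 0, 0, 0, 85]]])

```text
time: 22.6
tool_pos: [0.5554, 0.316, 0.3379]
tcp_rot: [3.117, -0.381, -0.004]
wrist_force: [0.0, 0.6, -0.7]
width: 0.995
grip_force: 0.0
```

```bash
python3 - <<'E'
from h import *
plan([.68,-.226,.33],-.07)
c=cam('wrist','w8');X=cloud(c);P=X.reshape(-1,3);P=P[np.isfinite(P[:,0])]
ex=np.array([np.cos(-.244),np.sin(-.244)]);ey=np.array([-ex[1],ex[0]])
h=np.array([.5567,.3167]);a=(P[:,:2]-h)@ex;b=(P[:,:2]-h)@ey;z=P[:,2]
q=(z>.245)&(z<.275)&(abs(b)<.02)&(abs(b)>.0065)&(abs(a)<.03);print('loop arms a',np.percentile(a[q],[5,50,95]).round(4),'b',b[q&(b>0)].mean(),b[q&(b<0)].mean(),'z',np.percentile(z[q],95))
q=(z>.2)&(z<.232)&(abs(b)<.03)&(abs(a)<.04);print('block',q.sum(),np.percentile(a[q],[5,50,95]).round(4),np.percentile(b[q],[2,50,98]).round(4),np.percentile(z[q],[50,95]))
lid()
E
```

```text
t 22.6 pos [0.5554 0.316  0.3379] turn [ 0.004  0.005 -0.346] shift(new axes) [1.622 5.32  0.079] shift(old) [2.514 4.96  0.084] F [ 0.04  0.63 -0.72] w 0.995 0.0
loop arms a [-0.0045 -0.002  -0.0008] b 0.009742824560578244 -0.010258229691089804 z 0.2617918662447019
block 610 [-0.01    0.0027  0.0087] [-0.014  -0.0039  0.0131] [0.22468596 0.22650125]
lid scene 322 [1.666 1.683 1.7  ]
```

View pics/w8.png

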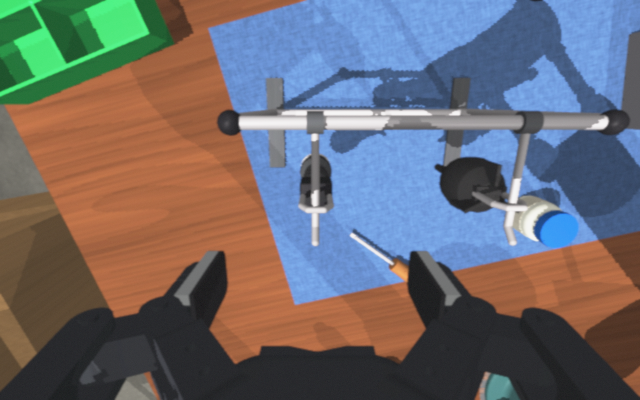

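The torch loop sits on its hook at (316,208), block centred, and the blower, jar and driver are unmoved. Next I go behind the lid.

play_rows(moves=[[[0, 0, -0.17, 0, 0, 0, 85], [0, 0, -0.176, 0, 0, 0, 50], [0, 0, 0, 0.09, 0.22, 0, 0], [0, 0, 0, 0.09, 0.3, 0, 0], [0, 0, 0, 0.09, 0.3, 0, 0]]])

```text
time: 23.12
tool_pos: [0.5766, 0.2323, 0.3376]
tcp_rot: [3.138, -0.107, -0.005]
wrist_force: [0.1, -0.1, 0.2]
width: 0.449
grip_force: 0.0
```

play_rows(moves=[[[0, 0, 0, 0.09, 0.3, 0, 0], [0, 0, 0, 0.09, 0.3, 0, 0], [0, 0, 0, 0.09, 0.3, 0, 0], [0, 0, 0, 0.09, 0.3, 0, 0], [0, 0, 0, 0.09, 0.3, 0, 0]]])

```text
time: 23.53
tool_pos: [0.6111, 0.0784, 0.3379]
tcp_rot: [3.139, -0.11, -0.005]
wrist_force: [0.9, 0.8, 0.6]
width: -0.002
grip_force: 0.0
```

play_rows(moves=[[[0, 0, 0, 0.09, 0.3, 0, 0], [0, 0, 0, 0.09, 0.3, 0, 0], [0, 0, 0, 0.09, 0.3, 0, 0], [0, 0, 0, 0.09, 0.3, 0, 0], [0, 0, 0, 0.09, 0.3, 0, 0]]])

```text
time: 23.95
tool_pos: [0.6455, -0.0743, 0.3378]
tcp_rot: [-3.139, 0.11, 0.005]
wrist_force: [-0.2, -0.4, 0.2]
width: -0.004
grip_force: 0.0
```

play_rows(moves=[[[0, 0, 0, 0.09, 0.3, 0, 0], [0, 0, 0, 0.09, 0.3, 0, 0], [0, 0, 0, 0.09, 0.3, 0, 0], [0, 0, 0, 0.09, 0.3, 0, 0], [0, 0, 0, 0.09, 0.1, 0, 0]]])

```text
time: 24.37
tool_pos: [0.6809, -0.2101, 0.3373]
tcp_rot: [3.138, -0.115, -0.006]
wrist_force: [0.7, 0.1, 0.4]
width: 0.0
grip_force: 0.0
```

```bash
python3 - <<'E'
from h import *
plan([.683,-.226,.18],-.07)
E
```

```text
t 24.3667 pos [ 0.6809 -0.2101  0.3373] turn [ 0.002  0.008 -0.007] shift(new axes) [0.033 0.157 1.573] shift(old) [0.039 0.155 1.573] F [0.73 0.05 0.42] w 0.0 0.0
```

play_rows(moves=[[[0, 0, 0, 0.03, 0.14, 0.1, 0], [0, 0, 0, 0, 0, 0.3, 0], [0, 0, 0, 0, 0, 0.33, 0], [0, 0, 0, 0, 0, 0.33, 0], [0, 0, 0, 0, 0, 0.3, 0]]])

```text
time: 24.78
tool_pos: [0.6822, -0.2192, 0.1997]
tcp_rot: [-3.138, 0.11, 0.006]
wrist_force: [0.3, -0.0, -1.0]
width: 0.0
grip_force: 0.0
```

play_rows(moves=[[[0, 0, 0, 0, 0, 0.2, 0], [0, 0, 0, 0, 0, 0, 0], [0, 0, 0, -0.2, 0, 0, 0], [0, 0, 0, -0.16, 0, 0, 0], [0, 0, 0, -0.12, 0, 0, 0]]])

```text
time: 25.2
tool_pos: [0.635, -0.2161, 0.1841]
tcp_rot: [-3.139, 0.109, 0.001]
wrist_force: [1.4, 0.6, 0.2]
width: -0.001
grip_force: 1.6
```

play_rows(moves=[[[0, 0, 0, -0.12, 0, 0, 0], [0, 0, 0, -0.12, 0, 0, 0], [0, 0, 0, -0.12, 0, 0, 0], [0, 0, 0, -0.12, 0, 0.04, 0], [0, 0, 0, 0, 0, 0, 0]]])

```text
time: 25.62
tool_pos: [0.5867, -0.2128, 0.1806]
tcp_rot: [-3.14, 0.11, 0.001]
wrist_force: [-0.5, 0.3, 0.1]
width: -0.0
grip_force: 0.0
```

```bash
python3 - <<'E'
from h import *
plan([.589,-.22,.176],-.07);lid()
E
```

```text
t 25.6167 pos [ 0.5867 -0.2128  0.1806] turn [ 0.     0.001 -0.   ] shift(new axes) [0.028 0.07  0.046] shift(old) [0.029 0.07  0.046] F [-0.5   0.34  0.08] w -0.0 0.0
lid scene 662 [1.293 1.316 1.342]
```

Exactly as planned; I follow the arc down.

play_rows(moves=[[[0, 0, 0, -0.12, 0, 0.06, 0], [0, 0, 0, -0.12, 0, 0.07, 0], [0, 0, 0, -0.11, 0, 0.08, 0], [0, 0, 0, -0.1, 0, 0.08, 0], [0, 0, 0, -0.09, 0, 0.1, 0]]])

```text
time: 26.08
tool_pos: [0.5355, -0.2097, 0.1423]
tcp_rot: [3.139, -0.11, 0.005]
wrist_force: [0.8, -0.1, 1.0]
width: -0.006
grip_force: 0.7
```

play_rows(moves=[[[0, 0, 0, -0.08, 0, 0.1, 0], [0, 0, 0, -0.07, 0, 0.11, 0], [0, 0, 0, -0.06, 0, 0.11, 0], [0, 0, 0, -0.04, 0, 0.11, 0], [0, 0, 0, -0.03, 0, 0.11, 0]]])

```text
time: 26.5
tool_pos: [0.5057, -0.2072, 0.0858]
tcp_rot: [-3.139, 0.11, 0.001]
wrist_force: [-0.5, -0.3, 1.7]
width: 0.002
grip_force: 0.5
```

```bash
python3 - <<'E'
from h import *
plan([.495,-.213,.058],-.07);lid()
E
```

```text
t 26.5 pos [ 0.5057 -0.2072  0.0858] turn [-0.     0.001 -0.001] shift(new axes) [-0.103  0.065  0.278] shift(old) [-0.103  0.065  0.278] F [-0.47 -0.35  1.69] w 0.002 0.5353475525043905
lid scene 825 [0.216 0.254 0.297]
```

play_rows(moves=[[[0, 0, 0, -0.03, 0, 0.08, 0], [0, 0, 0, -0.02, 0, 0.08, 0], [0, 0, 0, -0.01, 0, 0.08, 0], [0, 0, 0, 0, 0, 0.05, 0], [0, 0, 0, 0, 0, 0.03, 0]]])

```text
time: 26.97
tool_pos: [0.5004, -0.2071, 0.0584]
tcp_rot: [-3.139, 0.11, 0.003]
wrist_force: [-17.3, 7.8, 49.0]
width: 0.004
grip_force: 24.4
```

```bash
python3 - <<'E'
from h import *
plan([.495,-.213,.058],-.07);lid()
E
```

```text
t 26.9667 pos [ 0.5004 -0.2071  0.0584] turn [-0.001  0.004  0.   ] shift(new axes) [-0.05   0.063  0.004] shift(old) [-0.05   0.063  0.005] F [-17.34   7.81  49.  ] w 0.004 24.377774354070425
lid scene 757 [-0.025  0.013  0.057]
```

Shut and pressed. I back off upward and verify.

play_rows(moves=[[[0, 0, 0, 0, 0, -0.1, 0], [0, 0, 0, 0, 0, -0.3, 0], [0, 0, 0, 0, 0, -0.35, 0], [0, 0, 0, 0, 0, -0.35, 0], [0, 0, 0, 0, 0, -0.35, 0]]])

```text
time: 27.43
tool_pos: [0.5, -0.2068, 0.2009]
tcp_rot: [-3.139, 0.11, 0.001]
wrist_force: [0.5, 0.4, 0.0]
width: -0.002
grip_force: 0.0
```

play_rows(moves=[[[0, 0, 0, 0, 0, 0, 0], [0, 0, 0, 0, 0, 0, 0], [0, 0, 0, 0, 0, 0, 0], [0, 0, 0, 0, 0, 0, 0]]])

```text
time: 27.77
tool_pos: [0.4992, -0.2064, 0.198]
tcp_rot: [-3.138, 0.11, 0.005]
wrist_force: [-1.3, -0.3, -0.2]
width: -0.0
grip_force: 0.0
```

```bash
python3 - <<'E'
from h import *
plan([.495,-.213,.2],-.07);lid()
c=cam('scene','s9');cv2.imwrite('pics/s9c.png',cv2.resize(c['image'][150:360,180:480],(800,560))[:,:,::-1])
w=cam('wrist');X=cloud(w);k=(w['image'].max(2)<80)&(X[:,:,2]>.045)&(X[:,:,2]<.075)&(abs(X[:,:,0]-.462)<.012)&(abs(X[:,:,1]+.211)<.03)
print('tab z now',k.sum(),np.nanmedian(X[k][:,2]))
E
```

```text
t 27.7667 pos [ 0.4992 -0.2064  0.198 ] turn [-0.002  0.006 -0.   ] shift(new axes) [-0.037  0.069 -0.02 ] shift(old) [-0.037  0.069 -0.02 ] F [-1.29 -0.29 -0.17] w -0.0 0.0
lid scene 798 [-0.02   0.015  0.05 ]
tab z now 1409 0.058410139456101594
```

View pics/s9c.png

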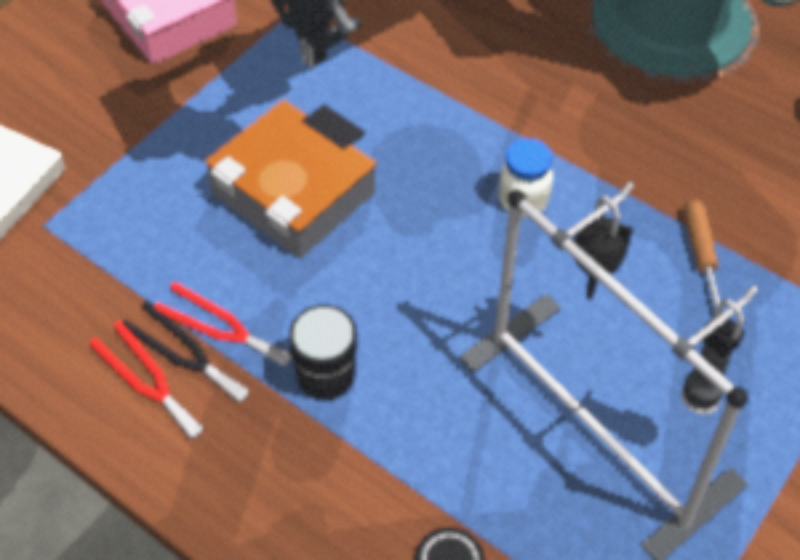

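The lid is shut (tab at z 0.058), the torch is on its hook at (715,350), and the bystanders are unmoved. The gripper touches nothing.

```bash
python3 -c "
from h import *
print(bot.finish_job())"
```

```text
the job is handed in; nothing more can be done
None
```

I handed the job in at about 28 s. The torch was held over the lens for about 3.5 s and is back on its own hook, the lid is shut, and nothing else on the bench or rack looks moved in the last pictures; the hand-in call gave no verdict.

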